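# Lay out a padlock order in the tray

### The job

Make up the customer's order: lay the three shut padlocks that lie at the front of the bench flat in the order tray, the small one in the small dish, the middle one in the middle dish and the large one in the large dish, each wholly inside its dish. Leave the padlock with the open shackle and the padlock body without a shackle where they are.

Things in the scene. Friction and masses are not known exactly. Their poses are not given: they have to be found in the camera images.
- lock_small: The small shut padlock: brass body, thin steel shackle, lying flat. 55 mm long over all, body 36 mm wide and 30 mm long, 18 mm thick; the middle of the body is 12.5 mm from the origin towards +x. Its origin is the centre of its underside (midway along the whole length, on the bench at the start); x runs along its length, the shackle end at -x and the solid body at +x; y runs across the body's width; z up. Mass about 0.09 kg.
- lock_medium: The middle-sized shut padlock: brass body, steel shackle, lying flat. 76 mm long over all, body 50 mm wide and 41 mm long, 18 mm thick; the middle of the body is 17.5 mm from the origin towards +x. Its origin is the centre of its underside (midway along the whole length, on the bench at the start); x runs along its length, the shackle end at -x and the solid body at +x; y runs across the body's width; z up. Mass about 0.2 kg.
- lock_large: The large shut padlock: laminated steel body with cross grooves, steel shackle, lying flat. 88 mm long over all, body 58 mm wide and 47 mm long, 21 mm thick; the middle of the body is 20.5 mm from the origin towards +x. Its origin is the centre of its underside (midway along the whole length, on the bench at the start); x runs along its length, the shackle end at -x and the solid body at +x; y runs across the body's width; z up. Mass about 0.33 kg.
- lock_open: Not part of the order: a brass padlock much like the middle one, but its shackle is open, swung to one side with one leg out of the body. 91 mm long over all, body 52 mm wide, lying flat, 28 mm high at the shackle. Its origin is the centre of its underside (midway along the whole length, on the bench at the start); x runs along its length, the shackle end at -x and the solid body at +x; y runs across the body's width; z up. 
- lock_body: Not part of the order: a bare brass padlock body without any shackle, 42 mm long (x), 38 mm wide (y), 24 mm high, lying flat. Origin: centre of its underside.
- order_tray: Low wooden tray, fixed, 132 mm (x) by 268 mm (y), its board 22 mm thick and its rim 28 mm high, carrying the three metal dishes in a row along y at 84 mm spacing, in any order. Origin: centre of its underside on the bench, z up. The tray stands right of the bench vice, the locks left of it; the vice handle, straight ahead at x 0.49 to 0.52 m, reaches up to 0.18 m, and a flap hangs on the left at x over 0.66 m from 0.42 m upward: swing from side to side with the arm drawn in.
- dish_small: The smallest of the three shallow metal dishes in the tray, 75 by 56 mm inside. Open-topped, fixed. The walls are 3 mm thick; the inner floor is 3 mm above the origin and the rim 8 mm above it. Origin: centre of the underside, 22.5 mm over the bench; x along the longer inside length, y across, z up.
- dish_medium: The middle-sized of the three shallow metal dishes in the tray, 96 by 70 mm inside. Open-topped, fixed. The walls are 3 mm thick; the inner floor is 3 mm above the origin and the rim 8 mm above it. Origin: centre of the underside, 22.5 mm over the bench; x along the longer inside length, y across, z up.
- dish_large: The largest of the three shallow metal dishes in the tray, 114 by 84 mm inside. Open-topped, fixed. The walls are 3 mm thick; the inner floor is 3 mm above the origin and the rim 8 mm above it. Origin: centre of the underside, 22.5 mm over the bench; x along the longer inside length, y across, z up.

How it is judged:
By the outcome, as a careful person would: the job done as asked, in the order asked, and still so for the second after the job is handed in, with the robot touching nothing.
It also fails if it takes over 88 s, if anything falls off the work surface, if the arm or the gripper's body presses on something with over 40 N, if the wrist force passes 120 N, or if a joint passes its speed limit or range.

### The arm

A 6-joint arm with a two-finger parallel gripper is mounted at the origin on a cart in front of the work surface, level with it; the furniture and walls round the work are solid. World frame = base frame: x ahead of the robot, y to its left, z up, the work surface at z = 0. Lengths are in m, angles in rad, forces in N, time in s.
With the tool pointing down it reaches from about 0.25 to 0.725 m from the base axis. Payload 4 kg.
Tool frame: the origin (TCP) lies where the fingers leave the gripper's body, on its centre line; the fingertips stand 73 mm ahead of it and the grasp point (between the pads) lies 54 mm ahead of it (bot.tip_reach is the z of the fingertips in the tool frame, in m); z points along the fingers, x is the direction in which the jaws open and shut, and the axes are right-handed (so a half turn about z gives the same grasp; the last joint's range is limited). The gripper opens to 85 mm and grips with 20 to 120 N. Pads are 22 mm wide; open, the fingers measure 114 mm over their backs; the gripper's body (76 mm by 85 mm) begins 54 mm behind the grasp point. The pads swing forward as they close: fully open they stand 13 mm farther back than shut.
Start: joints at [1.184, 0.241, 0.005, 1.335, 0, 1.571], TCP at [0.189, 0.463, 0.304] pointing down, gripper open.
Joint ranges: [-2.72, 2.72], [-1.05, 1.87], [-1.09, 1.28], [-1.99, 2.15], [-1.42, 1.44], [-3.14, 3.14]. Speed limits (rad/s): [2.79, 2.79, 3.14, 3.14, 3.14, 3.14].

### API

Orientations are given as a unit quaternion [x, y, z, w].
In Python, from workcell import bot, vision, job_done gives the robot as it stands.
- The arm moves only by the tool drive_tool, never from a script. Its argument "steps" is one flat list of numbers, 7 for each row, row after row: the shift along the tool's x, y, z in m, then the turn, a rotation vector about the tool's x, y, z in degrees, then the closure, from -1 (fully open) to 1 (shut). A call has 1 to 8 rows; each row shifts and turns the commanded pose from where the row before left it, along the tool's axes as they then stand; what a row does not reach is not made up. A row lasts 1/12 s, in which the tool goes at most 41.7 mm and 7.16 degrees, less where a joint would pass 70% of its speed; a pose out of reach is approached as far as the arm can. A call is refused whole if a number of a shift passes 0.0417 or a number of a turn 7.16, either way. A call with a gripper value outside its range is refused whole. The fingers move at their own pace and stop on an object; the grip force is fixed at half the most. Time passes only in rows, so rows that do not move let the fingers close. It gives the time, the measured TCP pose, the force and the opening at its end, in the units of the state.
- bot.get_obs(): the state, without advancing time (a new reading comes with each control period).
- vision.camera(name): name is "scene" or "top" or "wrist"; returns (picture, depth): 384x512x3 uint8, red, green, blue; 384x512 float32, m along the optical axis (not along the pixel's ray), 0 where there is no reading.
- vision.camera_model(name): a dict with "mtx" (3x3 intrinsics, pixels), "rvec" (rotation vector, rad) and "tvec" (3), from world to camera coordinates, as OpenCV has them. Camera axes: x right, y down, z forward; pixel columns grow to the right and rows downward; lengths in m; the calibration is good to about 2 mm. A picture is of the moment at which its call begins: read the wrist's pose just before it. camera_model takes no time and is no camera call; for the wrist camera it gives the pose at the moment of the call.
- job_done(): hands the job in, once; it reports no verdict.
The state is a dict: "clock": time; "joint_pos": joint angles; "joint_vel": joint speeds; "tau": joint torques, N m; "eef_pos": TCP position; "tool_rot": TCP orientation; "ft_force": force on the tool from outside, world axes, zero at the start; "ft_torque": the same for the moment, N m; "grip_width": finger opening in m.
Only numpy, scipy, OpenCV 4.12 (cv2) and the standard library are available. Lean on these libraries where they do the work, as an engineer would, in place of code of your own. Each camera call takes 0.05 s, during which the arm holds its last target.

## Working session

There is one attempt and no reset: what is moved stays moved. The work goes in short steps, Python scripts to look and compute and a tool call to move; the robot and the scene stay as the last step left them, time stands still between calls to the robot, and variables do not carry over. Pictures are saved under pics/ and viewed, and the job is handed in when it is done.

Besides the shell and the picture viewer there is one more tool, called after "Call:" as name(argument=value, ...) on one line, values as JSON. drive_tool: Moves the arm, as the interface text tells. Its arguments: {"type":"object","properties":{"steps":{"type":"array"}},"required":["steps"]}

```bash
ls; mkdir -p pics; python3 - <<'E'
from workcell import bot, vision
import cv2
print(bot.get_obs())
for n in ["scene","top"]:
    p,d=vision.camera(n)
    cv2.imwrite(f"pics/{n}0.png",cv2.resize(p[:,:,::-1],(800,600),interpolation=cv2.INTER_CUBIC))
    import numpy as np; np.save(f"{n}0.npy",d); cv2.imwrite(f"{n}0raw.png",p[:,:,::-1])
    print(vision.camera_model(n))
E
```

```text
pics
{'clock': 0.0, 'joint_pos': array([ 1.18396553e+00,  2.41414493e-01,  3.69554622e-03,  1.33520594e+00,
       -1.62551483e-05,  1.57080698e+00]), 'joint_vel': array([-0.00031979,  0.00149978,  0.00025328,  0.0007417 , -0.00045138,
       -0.00174567]), 'tau': array([ 3.11833537e-04, -3.72317791e+01,  2.52408224e+01,  1.68437522e-02,
       -1.61852910e-06, -7.72960277e-06]), 'eef_pos': array([0.18844461, 0.4625954 , 0.3030011 ]), 'tool_rot': array([ 8.29838410e-01,  5.58002761e-01, -8.78640017e-04,  6.00625908e-04]), 'ft_force': array([-0.51355322,  0.01385741, -0.03831207]), 'ft_torque': array([-0.03459167,  0.06465095,  0.05164888]), 'grip_width': 0.08519971051406355}
{'mtx': array([[461.30145771,   0.        , 261.30536802],
       [  0.        , 461.30145771, 184.37614812],
       [  0.        ,   0.        ,   1.        ]]), 'rvec': array([ 2.06470161, -0.96521241,  0.46064683]), 'tvec': array([-0.31353746,  0.27432006,  0.80970657])}
{'mtx': array([[352.57961335,   0.        , 255.11280011],
       [  0.        , 352.57961335, 190.67974127],
       [  0.        ,   0.        ,   1.        ]]), 'rvec': array([ 2.16837628, -2.13040731,  0.1493594 ]), 'tvec': array([0.01539306, 0.49534364, 0.98586866])}
```

View pics/scene0.png

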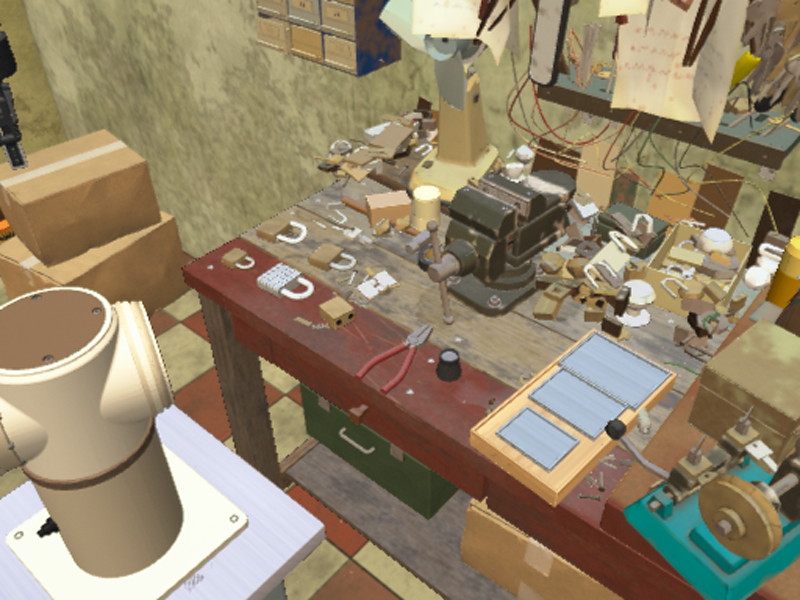

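View pics/top0.png

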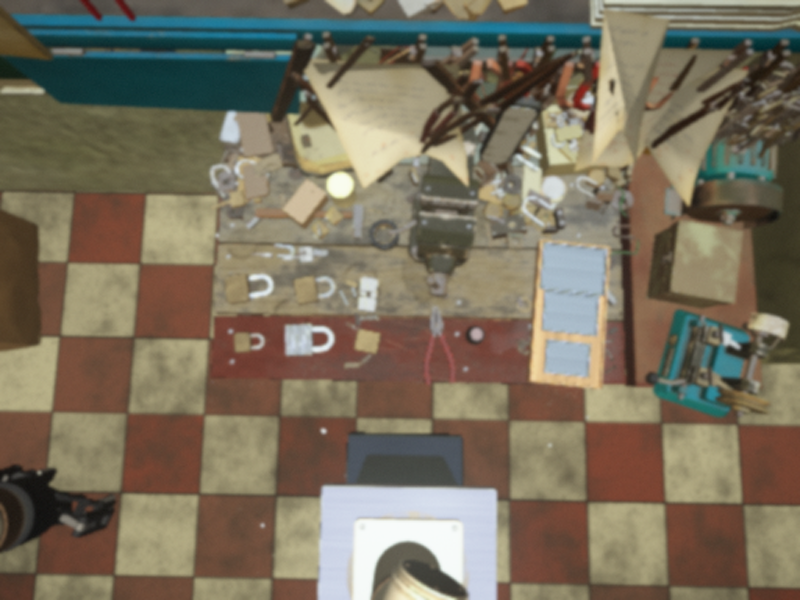

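Small lock is at about (248,341) in the top view, the large one at (310,340) and the bare body at (367,341). Of the two at (250,287) and (315,288), one is medium and one is open. The tray is at (570,313). I'll enlarge.

```bash
python3 - <<'E'
import cv2, numpy as np
t=cv2.imread("top0raw.png"); s=cv2.imread("scene0raw.png")
cv2.imwrite("pics/tc.png",cv2.resize(t[165:245,135:265],None,fx=6,fy=6,interpolation=cv2.INTER_CUBIC))
cv2.imwrite("pics/tt.png",cv2.resize(t[148:252,325:405],None,fx=5.7,fy=5.7,interpolation=cv2.INTER_CUBIC))
cv2.imwrite("pics/sc.png",cv2.resize(s[130:220,130:260],None,fx=6,fy=6,interpolation=cv2.INTER_CUBIC))
E
```

```text
(no output)
```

View pics/tc.png

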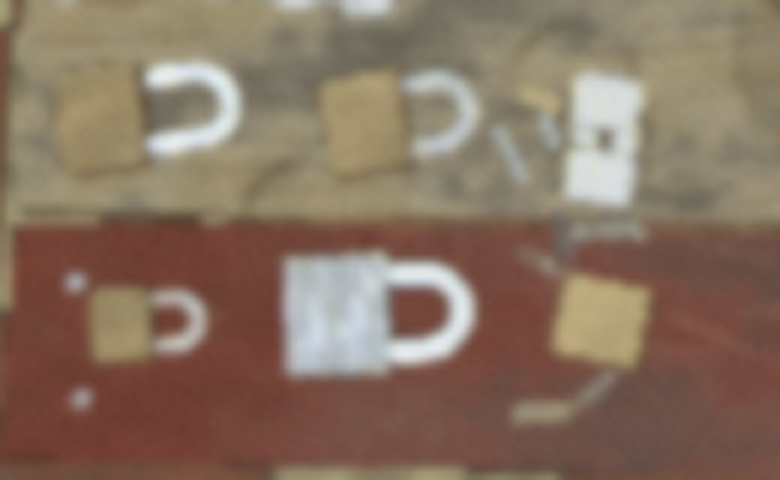

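View pics/sc.png

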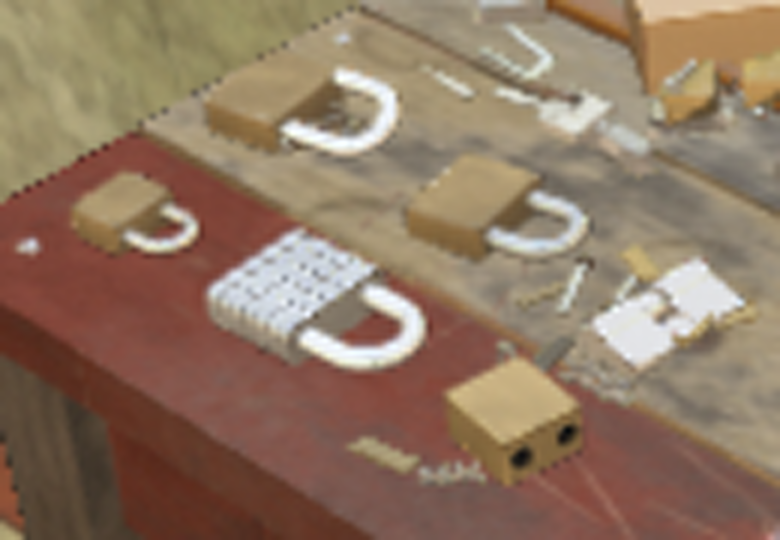

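View pics/tt.png

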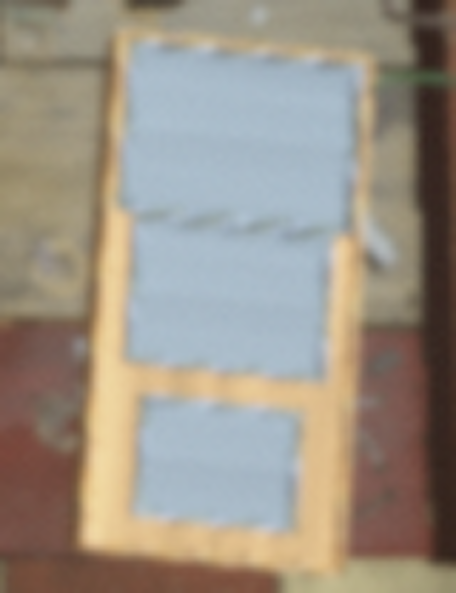

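```bash
cat > h.py <<'E'
import cv2, numpy as np
from scipy.spatial.transform import Rotation as R
def w(m,px,z):
    """pixels -> world on plane z"""
    px=np.array(px,float).reshape(-1,1,2)
    n=cv2.undistortPoints(px,m['mtx'],None).reshape(-1,2)
    Rm=cv2.Rodrigues(m['rvec'])[0]; C=-Rm.T@m['tvec']
    d=np.c_[n,np.ones(len(n))]@Rm
    return C+d*((z-C[2])/d[:,2])[:,None]
E
python3 - <<'E'
from h import *
from workcell import bot,vision
print(bot.tip_reach)
m=vision.camera_model("top")
np.set_printoptions(precision=4,suppress=True)
def tc(l): return [(135+(x+.5)/6-.5,165+(y+.5)/6-.5) for x,y in l]
def tt(l): return [(325+(x+.5)/5.7-.5,148+(y+.5)/5.7-.5) for x,y in l]
# far-left, far-right, near-right, near-left, shackle end
for n,l,z in [("small",[(90,288),(150,288),(152,360),(92,363),(209,322)],.018),
 ("med",[(321,82),(400,70),(410,165),(334,176),(481,110)],.018),
 ("large",[(283,257),(385,254),(390,374),(286,377),(476,313)],.021),
 ("open",[(57,68),(140,65),(146,165),(65,175),(242,105)],.02),
 ("body",[(568,275),(650,288),(635,368),(551,353)],.024)]:
    p=w(m,tc(l),z)[:,:2]; b=p[:4].mean(0)
    ax=(p[0]+p[3]-p[1]-p[2]); wd=(p[0]+p[1]-p[2]-p[3])
    print(n,b,"len",np.linalg.norm(ax)/2,"wid",np.linalg.norm(wd)/2,"yaw ax",np.degrees(np.arctan2(ax[1],ax[0])),"from wd",np.degrees(np.arctan2(wd[1],wd[0]))+90,"end",p[-1] if len(p)>4 else'')
for n,l in [("L",[(135,43),(358,68),(345,237),(122,207)]),("M",[(133,213),(333,235),(322,378),(128,360)]),("S",[(142,397),(299,408),(293,528),(136,517)]),("tray",[(117,30),(372,55),(340,572),(80,548)])]:
    p=w(m,tt(l),.03 if n!="tray" else .028)[:,:2]; b=p[:4].mean(0)
    ax=(p[0]+p[3]-p[1]-p[2]); wd=(p[0]+p[1]-p[2]-p[3])
    print(n,b,"len",np.linalg.norm(ax)/2,"wid",np.linalg.norm(wd)/2,"yaw",np.degrees(np.arctan2(ax[1],ax[0])),np.degrees(np.arctan2(wd[1],wd[0]))+90)
    print(p)
E
```

```text
0.0726
small [0.4099 0.3145] len 0.029045938583427737 wid 0.035646504261201854 yaw ax 92.43657348734676 from wd 94.81993886604235 end [0.4119 0.2719]
med [0.5108 0.1997] len 0.03835204759994959 wid 0.04744458459550622 yaw ax 99.59071016477739 from wd 99.17626056244792 end [0.5183 0.1436]
large [0.4161 0.21  ] len 0.049774900916266275 wid 0.05807734693087106 yaw ax 92.6804577063737 from wd 94.36467223098136 end [0.4184 0.1423]
open [0.5107 0.329 ] len 0.04018697279105884 wid 0.05165714275926341 yaw ax 95.60525055292308 from wd 97.14206554967535 end [0.5184 0.2607]
body [0.4154 0.0816] len 0.040618644917765644 wid 0.038750049699886165 yaw ax 81.46293852818395 from wd 79.98435902158474 end 
L [ 0.5571 -0.3017] len 0.11491958462315549 wid 0.08767791298914865 yaw 83.84104567559223 84.12641915499276
[[ 0.6063 -0.2487]
 [ 0.5951 -0.3636]
 [ 0.5068 -0.3539]
 [ 0.5203 -0.2404]]
M [ 0.4753 -0.2939] len 0.1002630034455617 wid 0.07451333831998974 yaw 85.15364573544238 85.423050738183
[[ 0.5172 -0.246 ]
 [ 0.5077 -0.3479]
 [ 0.4345 -0.3399]
 [ 0.4419 -0.242 ]]
S [ 0.3912 -0.286 ] len 0.07888331407581971 wid 0.060239726570439016 yaw 87.01238834063341 85.72124605508202
[[ 0.4233 -0.2487]
 [ 0.4191 -0.3278]
 [ 0.3591 -0.323 ]
 [ 0.3632 -0.2446]]
tray [ 0.4753 -0.2938] len 0.13122936921821055 wid 0.2666708282533688 yaw 85.51976198029105 84.77538147516489
[[ 0.6136 -0.24  ]
 [ 0.6026 -0.3719]
 [ 0.3377 -0.3465]
 [ 0.3473 -0.2168]]
```

Medium is the right-hand back lock, 76 mm overall. The left one is about 91 mm long with a raised shackle leg, so it's the open one. The dishes in order of increasing x are small, medium, large, with the tray yawed about 85°. First I turn the jaws to the small lock's width direction (+64.5° about tool z).

Call:
drive_tool(steps=[0, 0, 0, 0, 0, 7.16, -1, 0, 0, 0, 0, 0, 7.16, -1, 0, 0, 0, 0, 0, 7.16, -1, 0, 0, 0, 0, 0, 7.16, -1, 0, 0, 0, 0, 0, 7.16, -1, 0, 0, 0, 0, 0, 7.16, -1, 0, 0, 0, 0, 0, 7.16, -1, 0, 0, 0, 0, 0, 7.16, -1])

```text
clock: 0.77
eef_pos: [0.1885, 0.4628, 0.3034]
tool_rot: [0.996, 0.089, -0.0, 0.001]
ft_force: [-0.2, 0.4, 0.9]
grip_width: 0.0852
```

Call:
drive_tool(steps=[0, 0, 0, 0, 0, 7, -1, 0, 0, 0, 0, 0, 0, -1])

```text
clock: 0.93
eef_pos: [0.1885, 0.4628, 0.3034]
tool_rot: [1.0, 0.03, -0.0, 0.001]
ft_force: [-0.4, 0.1, -0.1]
grip_width: 0.0852
```

```bash
cat >> h.py <<'E'
def go(tx,ty,tz,yaw):
    """print shift in tool axes and z-turn to reach TCP target with jaws yaw (deg, world)"""
    from workcell import bot
    o=bot.get_obs(); r=R.from_quat(o['tool_rot']); M=r.as_matrix()
    cy=np.degrees(np.arctan2(M[1,0],M[0,0]))
    print("clock",round(o['clock'],2),"pos",o['eef_pos'].round(4),"yaw",cy.round(2),"zaxis",M[:,2].round(3),"w",round(o['grip_width'],4),"F",o['ft_force'].round(1))
    d=M.T@(np.array([tx,ty,tz])-o['eef_pos'])
    print("shift tool",d.round(4),"turn z",round(cy-yaw,2), "q",o['joint_pos'].round(2))
E
python3 -c "
from h import *
go(.410,.3145,.2,3.5)"
```

```text
clock 0.93 pos [0.1885 0.4628 0.3034] yaw 3.45 zaxis [-0.    -0.001 -1.   ] w 0.0852 F [-0.4  0.1 -0.1]
shift tool [0.2122 0.1612 0.1034] turn z -0.05 q [1.18 0.24 0.   1.34 0.   2.69]
```

Call:
drive_tool(steps=[0.0303, 0.023, 0.0148, 0, 0, 0, -1, 0.0303, 0.023, 0.0148, 0, 0, 0, -1, 0.0303, 0.023, 0.0148, 0, 0, 0, -1, 0.0303, 0.023, 0.0148, 0, 0, 0, -1, 0.0303, 0.023, 0.0148, 0, 0, 0, -1, 0.0303, 0.023, 0.0148, 0, 0, 0, -1, 0.0303, 0.023, 0.0148, 0, 0, 0, -1, 0, 0, 0, 0, 0, 0, -1])

```text
clock: 1.6
eef_pos: [0.4138, 0.311, 0.1971]
tool_rot: [1.0, 0.029, -0.001, 0.002]
ft_force: [-0.6, 0.0, 0.0]
grip_width: 0.0855
```

```bash
python3 -c "
from h import *
from workcell import vision
go(.410,.3145,.077,3.5)
m=vision.camera_model('wrist')
p,d=vision.camera('wrist'); cv2.imwrite('pics/w1.png',cv2.resize(p[:,:,::-1],(768,576)))
np.savez('w1.npz',**m)
"
```

```text
clock 1.6 pos [0.4138 0.311  0.1971] yaw 3.3 zaxis [-0.001 -0.005 -1.   ] w 0.0855 F [-0.6  0.   0. ]
shift tool [-0.0033 -0.0043  0.1201] turn z -0.2 q [ 0.65  0.35 -0.13  1.09 -0.    2.16]
```

View pics/w1.png

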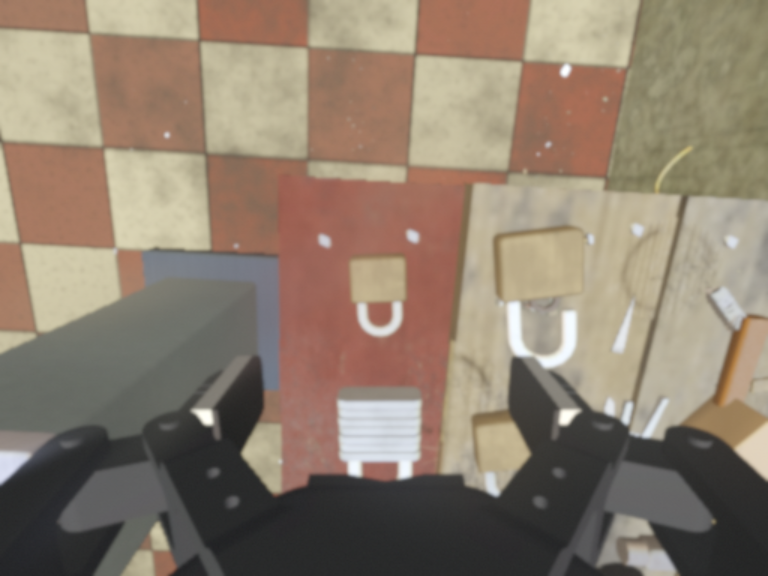

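The wrist view confirms it: the lock at (540,265) has one shackle leg out, so it's the open one. The small lock is at (378,280), the large at (380,425) and the medium's body at (500,440). I'll cross-check their positions.

```bash
python3 -c "
from h import *
from workcell import vision
import numpy as np
np.set_printoptions(precision=4,suppress=True)
m=dict(np.load('w1.npz'))
f=lambda l:[((x+.5)/1.5-.5,(y+.5)/1.5-.5) for x,y in l]
p=w(m,f([(350,258),(405,256),(406,302),(351,303)]),.018);print(p,p.mean(0))
p=w(m,f([(338,400),(421,400),(421,461),(338,461)]),.021);print(p,p.mean(0))
p,d=vision.camera('wrist'); m=vision.camera_model('wrist')
print(m['tvec'])
go(.410,.3145,.077,3.5)
"
```

```text
[[0.3903 0.3295 0.018 ]
 [0.4241 0.3327 0.018 ]
 [0.4268 0.3032 0.018 ]
 [0.392  0.3005 0.018 ]] [0.4083 0.3164 0.018 ]
[[0.3858 0.2327 0.021 ]
 [0.4415 0.236  0.021 ]
 [0.4454 0.188  0.021 ]
 [0.3871 0.1846 0.021 ]] [0.415  0.2103 0.021 ]
[-0.4285  0.271   0.3548]
clock 1.7 pos [0.4108 0.3141 0.1991] yaw 3.49 zaxis [-0.002 -0.001 -1.   ] w 0.0853 F [ 0.3  1.1 -1.1]
shift tool [-0.0005 -0.0006  0.1221] turn z -0.01 q [ 0.65  0.35 -0.13  1.09  0.    2.16]
```

Measurements agree within 2 mm. Descending onto the small lock.

Call:
drive_tool(steps=[-0.002, -0.002, 0.03, 0, 0, -0.5, -1, 0, 0, 0.03, 0, 0, 0, -1, 0, 0, 0.03, 0, 0, 0, -1, 0, 0, 0.02, 0, 0, 0, -1, 0, 0, 0.01, 0, 0, 0, -1, 0, 0, 0.002, 0, 0, 0, -1, 0, 0, 0, 0, 0, 0, -1])

```text
clock: 2.28
eef_pos: [0.4076, 0.3182, 0.0786]
tool_rot: [0.999, 0.037, -0.0, 0.0]
ft_force: [0.3, 0.2, -0.7]
grip_width: 0.0851
```

Call:
drive_tool(steps=[0, 0, 0, 0, 0, 0, 1, 0, 0, 0, 0, 0, 0, 1, 0, 0, 0, 0, 0, 0, 1, 0, 0, 0, 0, 0, 0, 1, 0, 0, 0, 0, 0, 0, 1, 0, 0, 0, 0, 0, 0, 1, 0, 0, 0, 0, 0, 0, 1, 0, 0, 0, 0, 0, 0, 1])

```text
clock: 2.95
eef_pos: [0.409, 0.318, 0.0797]
tool_rot: [0.999, 0.035, 0.001, -0.001]
ft_force: [-0.8, -0.1, 6.2]
grip_width: 0.0341
```

```bash
python3 -c "
from h import *
from workcell import vision
p,d=vision.camera('wrist'); cv2.imwrite('pics/w2.png',cv2.resize(p[:,:,::-1],(768,576)))
go(.409,.3155,.077,4)
"
```

```text
clock 3.0 pos [0.409  0.318  0.0797] yaw 4.05 zaxis [ 0.002  0.002 -1.   ] w 0.0341 F [-0.5 -0.4  5.5]
shift tool [-0.0002  0.0025  0.0027] turn z 0.05 q [ 0.66  0.48 -0.28  0.8   0.    2.16]
```

View pics/w2.png

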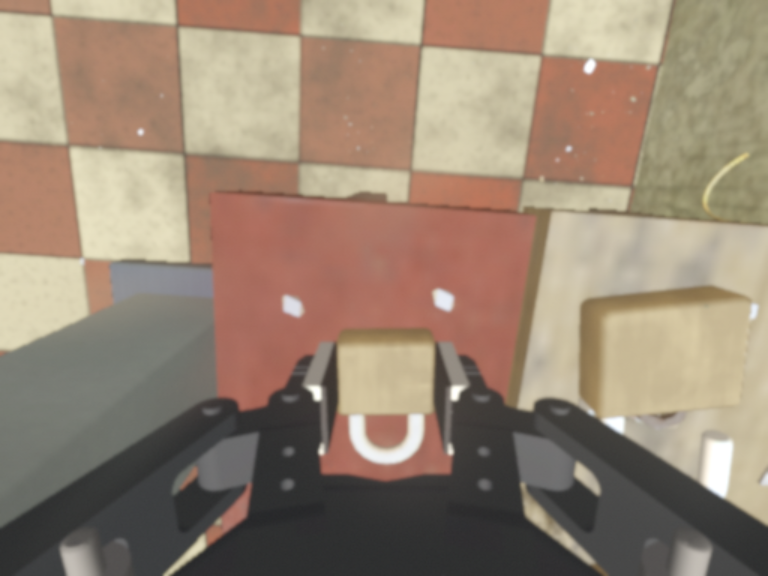

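The small lock is gripped between the pads at (387,370). The fingertips touch the bench, because the reach grows as the fingers close: about 80 mm at this width. They would hit the dish rim like that, so I regrasp about 8 mm higher.

Call:
drive_tool(steps=[0, 0, 0, 0, 0, 0, -0.4, 0, 0, 0, 0, 0, 0, -0.4, 0, 0, 0, 0, 0, 0, -0.4, 0, 0.002, -0.0105, 0, 0, 0, -0.4, 0, 0, 0, 0, 0, 0, -0.4, 0, 0, 0, 0, 0, 0, -0.4])

```text
clock: 3.5
eef_pos: [0.4088, 0.3156, 0.0896]
tool_rot: [0.999, 0.035, 0.001, -0.0]
ft_force: [0.5, 0.7, -0.0]
grip_width: 0.0601
```

Call:
drive_tool(steps=[0, 0, 0, 0, 0, 0, 1, 0, 0, 0, 0, 0, 0, 1, 0, 0, 0, 0, 0, 0, 1, 0, 0, 0, 0, 0, 0, 1, 0, 0, 0, 0, 0, 0, 1, 0, 0, 0, 0, 0, 0, 1, 0, 0, 0, 0, 0, 0, 1, 0, 0, 0, 0, 0, 0, 1])

```text
clock: 4.17
eef_pos: [0.4086, 0.3159, 0.0896]
tool_rot: [0.999, 0.036, 0.0, -0.001]
ft_force: [-1.5, -0.4, 5.9]
grip_width: -0.0001
```

```bash
python3 -c "
from h import *
go(.409,.3155,.0875,4)
"
```

```text
clock 4.17 pos [0.4086 0.3159 0.0896] yaw 4.07 zaxis [ 0.001  0.001 -1.   ] w -0.0001 F [-1.5 -0.4  5.9]
shift tool [0.0003 0.0004 0.0021] turn z 0.07 q [ 0.66  0.47 -0.28  0.83  0.    2.16]
```

The fingers closed over the top of the lock. So tip_reach applies to the shut fingers, and the earlier force was only the closing swing pressing the lock down. The first height was right. I'll open, lower and regrasp.

Call:
drive_tool(steps=[0, 0, -0.01, 0, 0, 0, -0.6, 0, 0, 0, 0, 0, 0, -0.6, 0, 0, 0, 0, 0, 0, -0.6, 0, 0, 0, 0, 0, 0, -0.6, 0, 0, 0, 0, 0, 0, -0.6, 0, 0, 0, 0, 0, 0, -0.6, 0, 0, 0, 0, 0, 0, -0.6])

```text
clock: 4.75
eef_pos: [0.4082, 0.3153, 0.0985]
tool_rot: [0.999, 0.035, -0.0, 0.0]
ft_force: [0.5, 0.5, 0.1]
grip_width: 0.0681
```

```bash
python3 -c "
from h import *
from workcell import vision
m=vision.camera_model('wrist');np.savez('w3.npz',**m)
p,d=vision.camera('wrist'); cv2.imwrite('pics/w3.png',cv2.resize(p[:,:,::-1],(768,576)))
go(.409,.3155,.075,4)
"
```

```text
clock 4.8 pos [0.4082 0.3153 0.0985] yaw 4.06 zaxis [-0. -0. -1.] w 0.0684 F [ 0.  -0.  -0.2]
shift tool [ 0.0008 -0.0002  0.0235] turn z 0.06 q [ 0.66  0.46 -0.27  0.85 -0.    2.16]
```

View pics/w3.png

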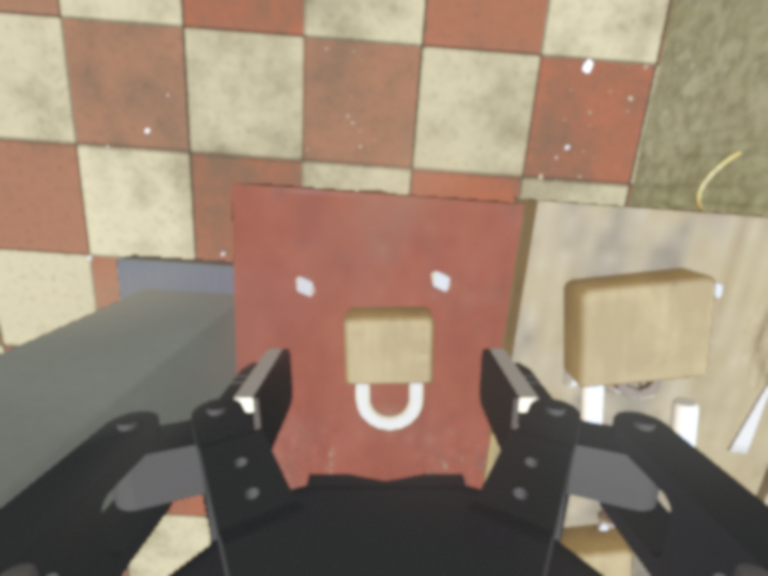

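The small lock lies undisturbed, square between the jaws. Lowering and gripping.

Call:
drive_tool(steps=[0.001, 0, 0.012, 0, 0, 0, -0.6, 0, 0, 0.011, 0, 0, 0, -0.6, 0, 0, 0, 0, 0, 0, -0.6, 0, 0, 0, 0, 0, 0, 1, 0, 0, 0, 0, 0, 0, 1, 0, 0, 0, 0, 0, 0, 1, 0, 0, 0, 0, 0, 0, 1, 0, 0, 0, 0, 0, 0, 1])

```text
clock: 5.47
eef_pos: [0.4098, 0.3159, 0.0767]
tool_rot: [0.999, 0.035, 0.001, -0.001]
ft_force: [-0.5, -0.9, 3.1]
grip_width: 0.0346
```

Call:
drive_tool(steps=[0, 0, 0, 0, 0, 0, 1, 0, 0, 0, 0, 0, 0, 1, 0, 0, 0, 0, 0, 0, 1])

```text
clock: 5.72
eef_pos: [0.4098, 0.3159, 0.0767]
tool_rot: [0.999, 0.035, 0.001, -0.001]
ft_force: [0.1, 0.1, 6.2]
grip_width: 0.0341
```

Call:
drive_tool(steps=[0, 0, -0.01, 0, 0, 0, 1, 0, 0, -0.02, 0, 0, 0, 1, -0.012, 0, -0.03, 0, 0, 2.3, 1, -0.016, 0, -0.03, 0, 0, 2.3, 1, -0.016, 0, -0.03, 0, 0, 2.3, 1, -0.016, 0, -0.025, 0, 0, 2.2, 1, 0, 0, 0, 0, 0, 0, 1])

```text
clock: 6.3
eef_pos: [0.3487, 0.3164, 0.2261]
tool_rot: [0.999, -0.044, 0.002, -0.003]
ft_force: [0.3, 0.4, -0.7]
grip_width: 0.0348
```

```bash
python3 -c "
from h import *
go(.35,-.274,.22,-5)
"
```

```text
clock 6.3 pos [0.3487 0.3164 0.2261] yaw -5.0 zaxis [ 0.005  0.005 -1.   ] w 0.0348 F [ 0.3  0.4 -0.7]
shift tool [0.0527 0.588  0.0029] turn z -0.0 q [ 0.74  0.23 -0.22  1.11  0.    2.39]
```

Call:
drive_tool(steps=[0.0035, 0.02, 0, 0, 0, 0, 1, 0.0035, 0.038, 0, 0, 0, 0, 1, 0.0035, 0.04, 0, 0, 0, 0, 1, 0.0035, 0.04, 0, 0, 0, 0, 1, 0.0035, 0.04, 0, 0, 0, 0, 1, 0.0035, 0.04, 0, 0, 0, 0, 1, 0.0035, 0.04, 0, 0, 0, 0, 1, 0.0035, 0.04, 0, 0, 0, 0, 1])

```text
clock: 6.97
eef_pos: [0.3502, 0.0139, 0.2205]
tool_rot: [0.999, -0.043, -0.0, 0.0]
ft_force: [1.5, -0.1, -1.4]
grip_width: 0.0344
```

Call:
drive_tool(steps=[0.0035, 0.04, 0, 0, 0, 0, 1, 0.0035, 0.04, 0, 0, 0, 0, 1, 0.0035, 0.04, 0, 0, 0, 0, 1, 0.0035, 0.04, 0, 0, 0, 0, 1, 0.0035, 0.04, 0, 0, 0, 0, 1, 0.0035, 0.04, 0, 0, 0, 0, 1, 0.0035, 0.03, 0, 0, 0, 0, 1, 0.0035, 0.02, 0, 0, 0, 0, 1])

```text
clock: 7.63
eef_pos: [0.3527, -0.2787, 0.2203]
tool_rot: [0.999, -0.046, -0.0, 0.0]
ft_force: [0.1, -0.2, -0.8]
grip_width: 0.0342
```

```bash
python3 -c "
from h import *
from workcell import vision
m=vision.camera_model('wrist');np.savez('w4.npz',**m)
p,d=vision.camera('wrist'); cv2.imwrite('pics/w4.png',cv2.resize(p[:,:,::-1],(768,576)))
go(.3927,-.274,.103,-5)
"
```

```text
clock 7.68 pos [ 0.3537 -0.2811  0.2204] yaw -5.3 zaxis [ 0.    -0.004 -1.   ] w 0.0346 F [ 1.5 -3.1 -0.5]
shift tool [ 0.0381 -0.0111  0.1174] turn z -0.3 q [-0.67  0.2  -0.27  1.09 -0.    0.99]
```

View pics/w4.png

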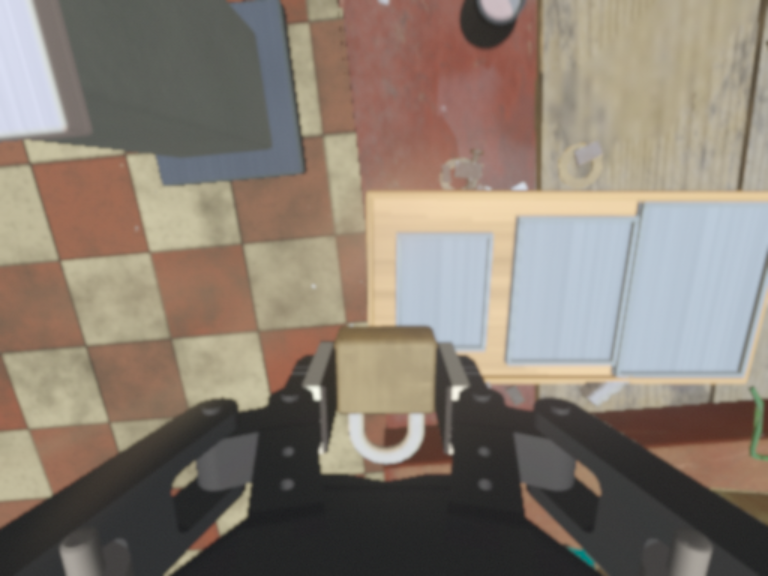

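The lock hangs over the tray's near end; dishes are at (443,290), (570,290) and (690,290). I'll measure them from a fresh, settled frame.

```bash
python3 -c "
from h import *
from workcell import vision
np.set_printoptions(precision=4,suppress=True)
m=vision.camera_model('wrist');np.savez('w5.npz',**m)
p,d=vision.camera('wrist'); cv2.imwrite('pics/w5.png',cv2.resize(p[110:270,230:512,::-1],None,fx=2.8,fy=2.8,interpolation=cv2.INTER_CUBIC))
go(.3927,-.274,.103,-5)
"
```

```text
clock 7.73 pos [ 0.3533 -0.2787  0.2202] yaw -5.29 zaxis [-0.    -0.001 -1.   ] w 0.0347 F [-0.3  0.1 -0.9]
shift tool [ 0.0388 -0.0084  0.1172] turn z -0.29 q [-0.67  0.2  -0.27  1.1  -0.    1.  ]
```

View pics/w5.png

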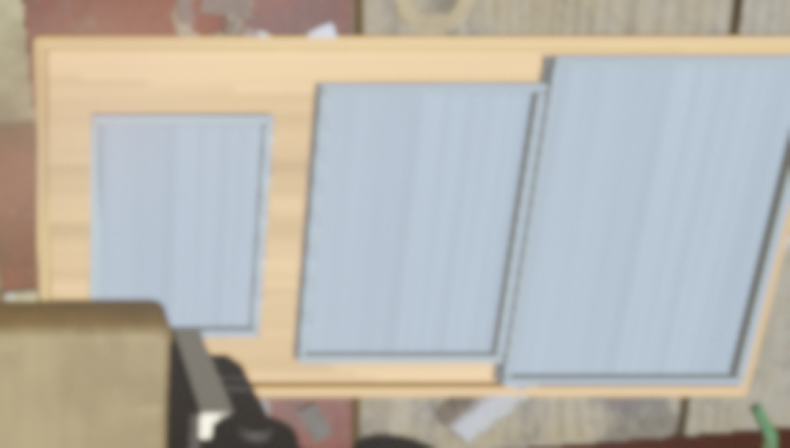

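```bash
python3 -c "
from h import *
np.set_printoptions(precision=4,suppress=True)
m=dict(np.load('w5.npz'))
f=lambda l:[(230+(x+.5)/2.8-.5,110+(y+.5)/2.8-.5) for x,y in l]
# outer rim corners z=.0305
for n,l in [('S',[(91,114),(272,114),(257,335)]),('M',[(317,83),(546,83),(498,360),(296,358)]),('Lpart',[(553,56),(746,384),(498,384)])]:
    p=w(m,f(l),.0305);print(n,p[:,:2]); 
    e=p[1]-p[0];print(np.degrees(np.arctan2(e[1],e[0])),np.linalg.norm(e))
    print('ctr',(p[0]+p[2])/2 if n!='Lpart' else (p[0]+p[1])/2)
"
```

```text
S [[ 0.3623 -0.2433]
 [ 0.4231 -0.249 ]
 [ 0.4157 -0.3289]]
-5.329837039664437 0.06110784877201395
ctr [ 0.389  -0.2861  0.0305]
M [[ 0.4383 -0.2401]
 [ 0.5145 -0.2472]
 [ 0.504  -0.3471]
 [ 0.4297 -0.3393]]
-5.32817743448014 0.07652534891635958
ctr [ 0.4712 -0.2936  0.0305]
Lpart [[ 0.5162 -0.2385]
 [ 0.5966 -0.3655]
 [ 0.5045 -0.3569]]
-57.66780500131386 0.15031094758213207
ctr [ 0.5564 -0.302   0.0305]
```

Call:
drive_tool(steps=[0.019, -0.004, 0.01, 0, 0, 0, 1, 0.019, -0.004, 0.025, 0, 0, 0, 1, 0, 0, 0.03, 0, 0, 0, 1, 0, 0, 0.02, 0, 0, 0, 1, 0, 0, 0.01, 0, 0, 0, 1, 0, 0, 0, 0, 0, 0, 1, 0, 0, 0, 0, 0, 0, 1])

```text
clock: 8.32
eef_pos: [0.3914, -0.2699, 0.1251]
tool_rot: [0.999, -0.043, -0.001, -0.001]
ft_force: [0.5, -0.5, -0.3]
grip_width: 0.0343
```

```bash
python3 -c "
from h import *
from workcell import vision
p,d=vision.camera('wrist'); cv2.imwrite('pics/w6.png',cv2.resize(p[:,:,::-1],(768,576)))
go(.3915,-.274,.103,-5.3)
"
```

```text
clock 8.37 pos [ 0.3921 -0.2705  0.126 ] yaw -5.0 zaxis [-0.  0. -1.] w 0.0343 F [ 1.2 -0.3 -0.8]
shift tool [-0.0003  0.0035  0.023 ] turn z 0.3 q [-0.6   0.35 -0.34  0.87  0.    1.05]
```

View pics/w6.png

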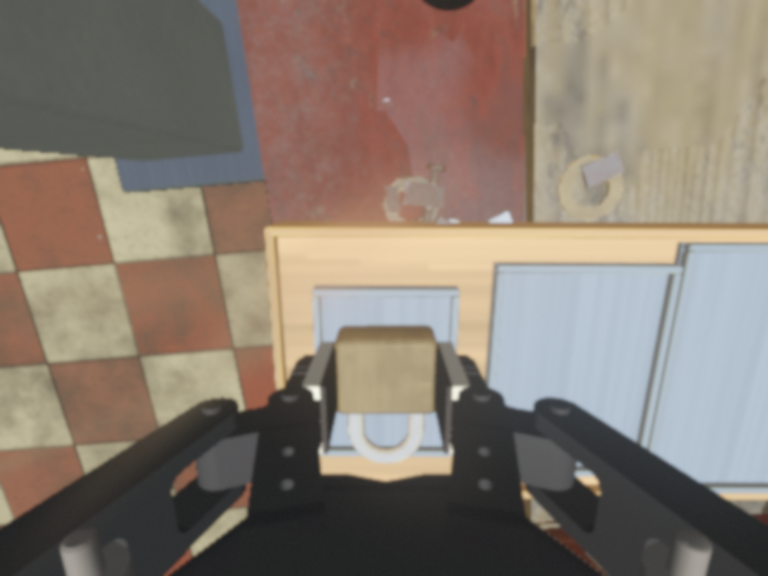

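```bash
python3 -c "
from h import *
from workcell import vision
np.set_printoptions(precision=4,suppress=True)
m=vision.camera_model('wrist')
f=lambda l:[((x+.5)/1.5-.5,(y+.5)/1.5-.5) for x,y in l]
print(w(m,f([(387,463)]),.06),w(m,f([(338,343),(433,343),(433,412),(338,412)]),.067))
print(w(m,f([(314,288),(459,288),(452,455),(320,455)]),.0305))
"
```

```text
[[ 0.3891 -0.3097  0.06  ]] [[ 0.3772 -0.2555  0.067 ]
 [ 0.4092 -0.2583  0.067 ]
 [ 0.4077 -0.2846  0.067 ]
 [ 0.3741 -0.2816  0.067 ]]
[[ 0.3642 -0.2446  0.0305]
 [ 0.4246 -0.2499  0.0305]
 [ 0.4181 -0.3309  0.0305]
 [ 0.3562 -0.3255  0.0305]]
```

Call:
drive_tool(steps=[-0.001, 0.0045, 0.008, 0, 0, 0.3, 1, 0, 0, 0.008, 0, 0, 0, 1, 0, 0, 0.006, 0, 0, 0, 1, 0, 0, 0, 0, 0, 0, 1, 0, 0, 0, 0, 0, 0, 1])

```text
clock: 8.78
eef_pos: [0.3902, -0.2751, 0.1034]
tool_rot: [0.999, -0.047, -0.001, -0.0]
ft_force: [-0.2, -0.4, -0.7]
grip_width: 0.0345
```

Call:
drive_tool(steps=[0, 0, 0.001, 0, 0, 0, 1, 0, 0, 0, 0, 0, 0, -0.4, 0, 0, 0, 0, 0, 0, -0.4, 0, 0, 0, 0, 0, 0, -0.4, 0, 0, 0, 0, 0, 0, -0.4, 0, 0, -0.03, 0, 0, 0, -0.4, 0, 0, -0.04, 0, 0, 0, -0.4, 0, 0, -0.04, 0, 0, 0, -0.4])

```text
clock: 9.45
eef_pos: [0.3897, -0.2746, 0.2132]
tool_rot: [0.999, -0.047, -0.001, -0.001]
ft_force: [1.7, -1.0, 0.2]
grip_width: 0.0599
```

```bash
python3 -c "
from h import *
from workcell import vision
p,d=vision.camera('wrist'); cv2.imwrite('pics/w7.png',cv2.resize(p[:,:,::-1],(768,576)))
go(.35,.2,.22,9.4)
"
```

```text
clock 9.5 pos [ 0.3935 -0.2773  0.2221] yaw -5.34 zaxis [ 0.01  -0.007 -1.   ] w 0.0598 F [ 0.9 -1.8  5.2]
shift tool [-0.0877 -0.4712 -0.0016] turn z -14.74 q [-0.61  0.25 -0.2   1.11  0.    1.05]
```

View pics/w7.png

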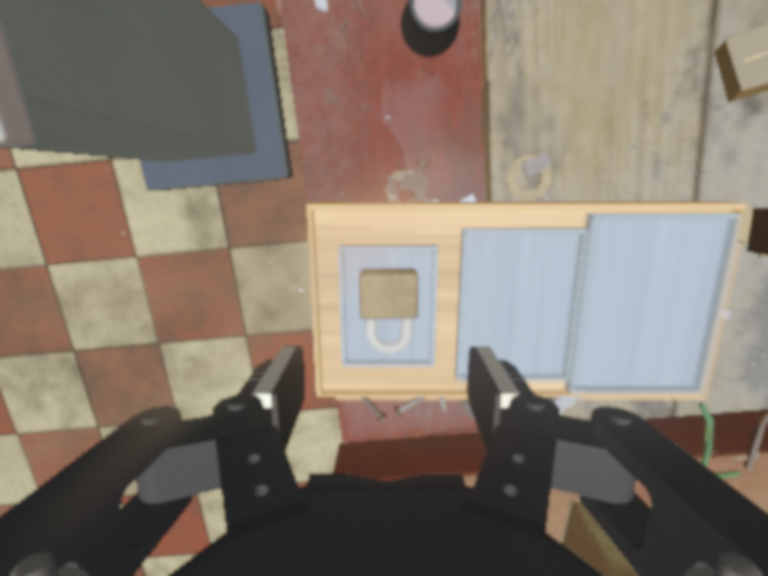

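The small lock is flat and centred in the small dish at (390,308). Next is the medium lock.

Call:
drive_tool(steps=[-0.0073, -0.02, 0, 0, 0, 0, -0.6, -0.0073, -0.0395, 0, 0, 0, 0, -0.6, -0.0073, -0.0395, 0, 0, 0, 0, -0.6, -0.0073, -0.0395, 0, 0, 0, 0, -0.6, -0.0073, -0.0395, 0, 0, 0, 0, -0.6, -0.0073, -0.0395, 0, 0, 0, 0, -0.6, -0.0073, -0.0395, 0, 0, 0, 0, -0.6, -0.0073, -0.0395, 0, 0, 0, 0, -0.6])

```text
clock: 10.17
eef_pos: [0.3596, 0.027, 0.2131]
tool_rot: [0.999, -0.047, 0.001, -0.0]
ft_force: [0.7, -0.2, 0.3]
grip_width: 0.0681
```

Call:
drive_tool(steps=[-0.0073, -0.0395, 0, 0, 0, 0, -0.6, -0.0073, -0.0395, 0, 0, 0, 0, -0.6, -0.0073, -0.0395, 0, 0, 0, 0, -0.6, -0.0073, -0.0395, 0, 0, 0, 0, -0.6, 0, -0.02, 0, 0, 0, -4.9, -0.6, 0, 0, 0, 0, 0, -4.9, -0.6, 0, 0, 0, 0, 0, -4.9, -0.6, 0, 0, 0, 0, 0, 0, -0.6])

```text
clock: 10.83
eef_pos: [0.3474, 0.206, 0.2127]
tool_rot: [0.997, 0.083, 0.0, -0.0]
ft_force: [-0.1, -1.4, 0.6]
grip_width: 0.0681
```

```bash
python3 -c "
from h import *
go(.5108,.1997,.22,9.4)
"
```

```text
clock 10.83 pos [0.3474 0.206  0.2127] yaw 9.54 zaxis [ 0.  0. -1.] w 0.0681 F [-0.1 -1.4  0.6]
shift tool [ 0.1601  0.0333 -0.0072] turn z 0.14 q [ 0.54  0.12 -0.39  1.06 -0.    1.94]
```

Call:
drive_tool(steps=[0.02, 0.005, 0, 0, 0, 0, -0.6, 0.04, 0.008, 0, 0, 0, 0, -0.6, 0.04, 0.008, 0, 0, 0, 0, -0.6, 0.04, 0.008, 0, 0, 0, 0, -0.6, 0.02, 0.004, 0, 0, 0, 0, -0.6, 0, 0, 0, 0, 0, 0, -0.6, 0, 0, 0, 0, 0, 0, -0.6])

```text
clock: 11.42
eef_pos: [0.5115, 0.198, 0.2121]
tool_rot: [0.997, 0.08, -0.0, 0.0]
ft_force: [-0.7, -0.1, -0.5]
grip_width: 0.0686
```

```bash
python3 -c "
from h import *
from workcell import vision
np.set_printoptions(precision=4,suppress=True)
m=vision.camera_model('wrist');np.savez('w8.npz',**m)
p,d=vision.camera('wrist'); cv2.imwrite('pics/w8.png',cv2.resize(p[:,:,::-1],(768,576)))
go(.5108,.1997,.076,9.4)
"
```

```text
clock 11.47 pos [0.5104 0.1981 0.2122] yaw 9.22 zaxis [-0.002 -0.    -1.   ] w 0.0685 F [-0.2 -0.3  1. ]
shift tool [ 0.0009 -0.0016  0.1362] turn z -0.18 q [ 0.37  0.39 -0.03  1.15  0.    1.78]
```

View pics/w8.png

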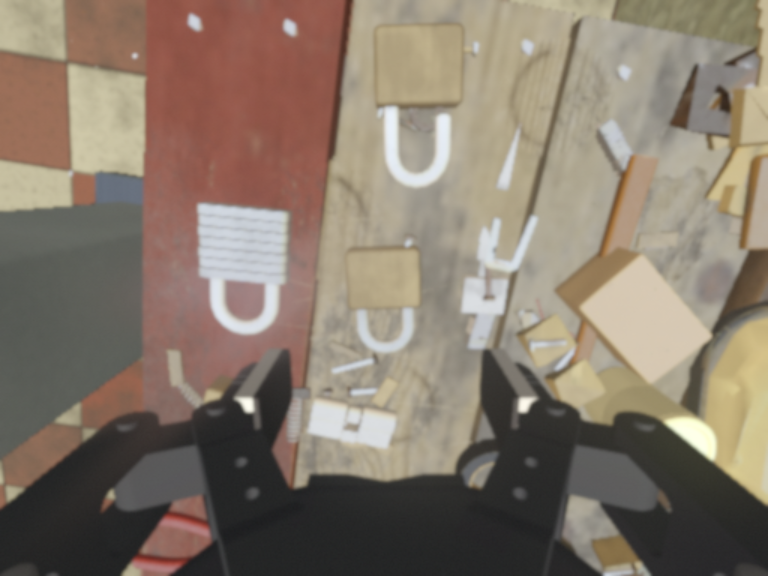

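The medium lock (both shackle legs in the body) is at (383,278), the large at (243,243), and the open one at (418,65).

```bash
python3 -c "
from h import *
np.set_printoptions(precision=4,suppress=True)
m=dict(np.load('w8.npz'))
f=lambda l:[((x+.5)/1.5-.5,(y+.5)/1.5-.5) for x,y in l]
for l,z in [([(346,249),(419,246),(421,306),(349,309)],.018),([(198,204),(288,210),(285,283),(199,276)],.021)]:
    p=w(m,f(l),z);e=p[1]+p[2]-p[0]-p[3];print(p.mean(0),np.degrees(np.arctan2(e[1],e[0])))
"
```

```text
[0.5094 0.202  0.018 ] 11.571314128501703
[0.4164 0.2104 0.021 ] 4.842637081752395
```

Call:
drive_tool(steps=[0, -0.003, 0.03, 0, 0, -1.3, -0.6, 0, 0, 0.04, 0, 0, 0, -0.6, 0, 0, 0.03, 0, 0, 0, -0.6, 0, 0, 0.02, 0, 0, 0, -0.6, 0, 0, 0.012, 0, 0, 0, -0.6, 0, 0, 0.005, 0, 0, 0, -0.6, 0, 0, 0, 0, 0, 0, -0.6, 0, 0, 0, 0, 0, 0, -0.6])

```text
clock: 12.13
eef_pos: [0.51, 0.2019, 0.0766]
tool_rot: [0.996, 0.093, 0.0, -0.0]
ft_force: [0.2, 0.0, 0.9]
grip_width: 0.0687
```

Call:
drive_tool(steps=[0, 0, 0, 0, 0, 0, 1, 0, 0, 0, 0, 0, 0, 1, 0, 0, 0, 0, 0, 0, 1, 0, 0, 0, 0, 0, 0, 1, 0, 0, 0, 0, 0, 0, 1, 0, 0, 0, 0, 0, 0, 1])

```text
clock: 12.63
eef_pos: [0.5113, 0.2022, 0.0778]
tool_rot: [0.996, 0.093, 0.002, -0.001]
ft_force: [-1.2, 0.0, 6.1]
grip_width: 0.0485
```

```bash
python3 -c "
from h import *
from workcell import vision
p,d=vision.camera('wrist'); cv2.imwrite('pics/w9.png',cv2.resize(p[:,:,::-1],(768,576)))
go(.51,.201,.076,10.5)
"
```

```text
clock 12.68 pos [0.5113 0.2022 0.0778] yaw 10.66 zaxis [ 0.003  0.002 -1.   ] w 0.0483 F [-0.8 -0.4  6.4]
shift tool [-0.0015  0.0009  0.0018] turn z 0.16 q [ 0.38  0.54 -0.19  0.84  0.    1.76]
```

View pics/w9.png

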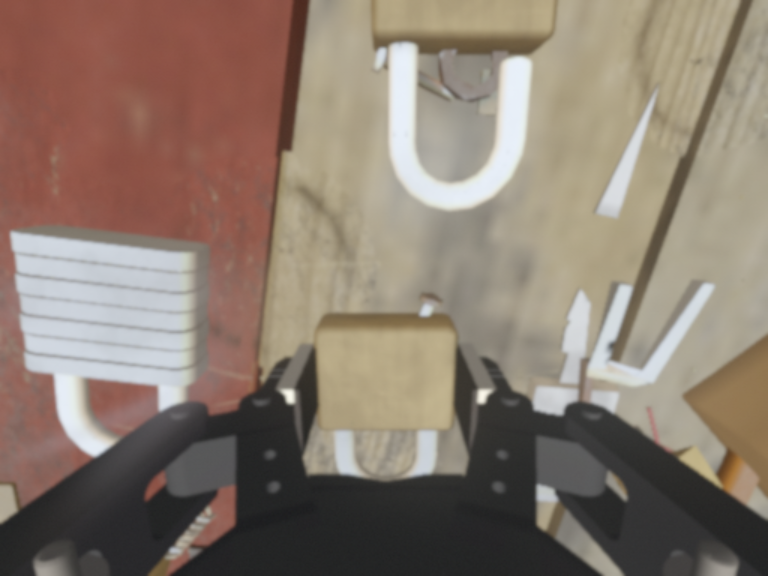

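The medium lock is gripped squarely. I'll lift, draw in and turn to tray yaw.

Call:
drive_tool(steps=[0, 0, -0.01, 0, 0, 0, 1, 0, 0, -0.03, 0, 0, 0, 1, 0, 0, -0.04, 0, 0, 0, 1, -0.02, 0, -0.03, 0, 0, 0, 1, -0.03, 0, -0.025, 0, 0, 0, 1, -0.038, 0, 0, 0, 0, 0, 1, -0.038, 0, 0, 0, 0, 0, 1, -0.02, 0, 0, 0, 0, 4, 1])

```text
clock: 13.35
eef_pos: [0.3626, 0.1733, 0.2113]
tool_rot: [0.998, 0.058, -0.001, 0.0]
ft_force: [-0.3, -0.7, -2.8]
grip_width: 0.0482
```

Call:
drive_tool(steps=[0, 0, 0, 0, 0, 4, 1, 0, 0, 0, 0, 0, 4, 1, 0, 0, 0, 0, 0, 4, 1, 0, 0, 0, 0, 0, 0, 1])

```text
clock: 13.68
eef_pos: [0.3666, 0.1746, 0.2115]
tool_rot: [0.999, -0.047, 0.0, -0.0]
ft_force: [0.2, 0.6, -2.7]
grip_width: 0.048
```

```bash
python3 -c "
from h import *
go(.4,-.276,.22,-5.3)
"
```

```text
clock 13.68 pos [0.3666 0.1746 0.2115] yaw -5.4 zaxis [ 0.001  0.    -1.   ] w 0.048 F [ 0.2  0.6 -2.7]
shift tool [ 0.0757  0.4454 -0.0086] turn z -0.1 q [ 0.44  0.12 -0.39  1.05 -0.    2.11]
```

Call:
drive_tool(steps=[0.002, 0.02, 0, 0, 0, 0, 1, 0.0035, 0.0395, 0, 0, 0, 0, 1, 0.0035, 0.0395, 0, 0, 0, 0, 1, 0.0035, 0.0395, 0, 0, 0, 0, 1, 0.0035, 0.0395, 0, 0, 0, 0, 1, 0.0035, 0.0395, 0, 0, 0, 0, 1, 0.0035, 0.0395, 0, 0, 0, 0, 1, 0.0035, 0.0395, 0, 0, 0, 0, 1])

```text
clock: 14.35
eef_pos: [0.3651, -0.1249, 0.2114]
tool_rot: [0.999, -0.046, 0.0, 0.0]
ft_force: [1.7, 1.1, -1.6]
grip_width: 0.0484
```

Call:
drive_tool(steps=[0.004, 0.0395, 0, 0, 0, 0, 1, 0.004, 0.0395, 0, 0, 0, 0, 1, 0.02, 0.03, 0, 0, 0, 0, 1, 0.035, 0.015, 0, 0, 0, 0, 1, 0.035, 0.01, 0, 0, 0, 0, 1, 0.02, 0, 0, 0, 0, 0, 1, 0, 0, 0, 0, 0, 0, 1, 0, 0, 0, 0, 0, 0, 1])

```text
clock: 15.02
eef_pos: [0.4711, -0.2676, 0.2103]
tool_rot: [0.999, -0.046, -0.001, -0.0]
ft_force: [-0.7, 0.6, -2.2]
grip_width: 0.048
```

```bash
python3 -c "
from h import *
go(.4732,-.276,.135,-5.3)
"
```

```text
clock 15.02 pos [ 0.4711 -0.2676  0.2103] yaw -5.24 zaxis [-0.001  0.001 -1.   ] w 0.048 F [-0.7  0.6 -2.2]
shift tool [0.003  0.0083 0.0753] turn z 0.06 q [-0.52  0.38 -0.05  1.14 -0.    1.15]
```

Call:
drive_tool(steps=[0.0035, 0.0085, 0.01, 0, 0, 0, 1, 0, 0, 0.025, 0, 0, 0, 1, 0, 0, 0.025, 0, 0, 0, 1, 0, 0, 0.015, 0, 0, 0, 1, 0, 0, 0, 0, 0, 0, 1, 0, 0, 0, 0, 0, 0, 1])

```text
clock: 15.52
eef_pos: [0.4718, -0.2758, 0.1348]
tool_rot: [0.999, -0.047, -0.002, -0.001]
ft_force: [0.4, 0.6, -2.2]
grip_width: 0.0482
```

```bash
python3 -c "
from h import *
from workcell import vision
m=vision.camera_model('wrist');np.savez('w10.npz',**m)
p,d=vision.camera('wrist'); cv2.imwrite('pics/w10.png',cv2.resize(p[:,:,::-1],(768,576)))
go(.4742,-.276,.1045,-5.3)
"
```

```text
clock 15.57 pos [ 0.4729 -0.2764  0.1361] yaw -5.34 zaxis [-0. -0. -1.] w 0.0478 F [ 0.2 -0.2 -1.7]
shift tool [ 0.0013 -0.0005  0.0316] turn z -0.04 q [-0.53  0.46 -0.14  0.97 -0.    1.14]
```

View pics/w10.png

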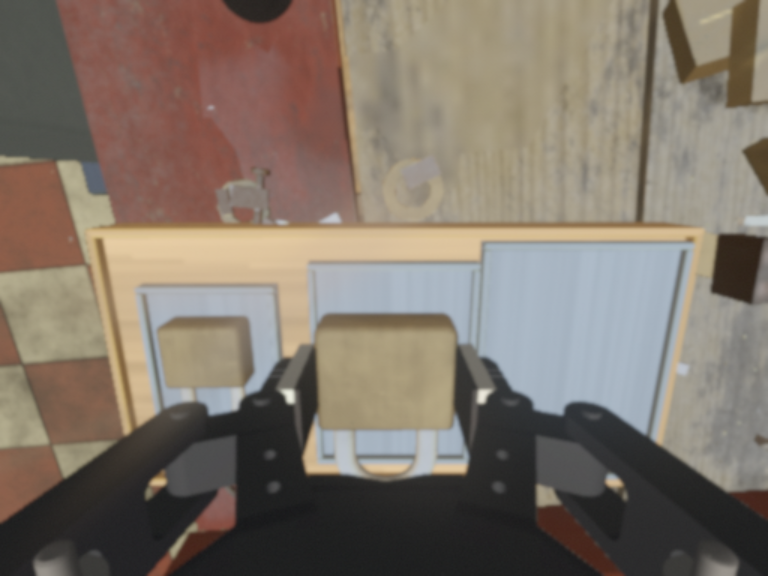

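The lock hangs over the middle dish. The dish centre is at u≈394 against the lock's 386, so it needs about +3 mm in x. Lowering.

Call:
drive_tool(steps=[0.003, 0, 0.01, 0, 0, 0, 1, 0, 0, 0.012, 0, 0, 0, 1, 0, 0, 0.01, 0, 0, 0, 1, 0, 0, 0, 0, 0, 0, 1, 0, 0, 0, 0, 0, 0, 1])

```text
clock: 15.98
eef_pos: [0.4764, -0.2765, 0.1039]
tool_rot: [0.999, -0.047, -0.0, 0.0]
ft_force: [-0.3, 0.1, -1.7]
grip_width: 0.0485
```

Call:
drive_tool(steps=[0, 0, 0.0007, 0, 0, 0, 1, 0, 0, 0, 0, 0, 0, -0.55, 0, 0, 0, 0, 0, 0, -0.55, 0, 0, 0, 0, 0, 0, -0.55, 0, 0, 0, 0, 0, 0, -0.55, 0, 0, -0.03, 0, 0, 0, -0.55, 0, 0, -0.04, 0, 0, 0, -0.55, 0, 0, -0.04, 0, 0, 0, -0.55])

```text
clock: 16.65
eef_pos: [0.4754, -0.2759, 0.2133]
tool_rot: [0.999, -0.047, -0.002, -0.001]
ft_force: [0.6, -0.8, -0.2]
grip_width: 0.0661
```

Call:
drive_tool(steps=[-0.02, -0.02, 0, 0, 0, 0, -0.7, -0.035, 0, 0, 0, 0, 0, -0.7, -0.035, 0, 0, 0, 0, 0, -0.7, -0.02, 0, 0, 0, 0, 0, -0.7, 0, 0, 0, 0, 0, 0, -0.7, 0, 0, 0, 0, 0, 0, -0.7])

```text
clock: 17.15
eef_pos: [0.3681, -0.2464, 0.2137]
tool_rot: [0.999, -0.047, 0.001, 0.0]
ft_force: [-0.4, 0.3, 0.3]
grip_width: 0.0727
```

```bash
python3 -c "
from h import *
from workcell import vision
m=vision.camera_model('wrist');np.savez('w11.npz',**m)
p,d=vision.camera('wrist'); cv2.imwrite('pics/w11.png',cv2.resize(p[:,:,::-1],(768,576)))
go(.37,.21,.22,4.4)
"
```

```text
clock 17.2 pos [ 0.3692 -0.2467  0.2138] yaw -5.37 zaxis [ 0.002 -0.001 -1.   ] w 0.0725 F [0.3 0.3 0. ]
shift tool [-0.0419 -0.4548 -0.0067] turn z -9.77 q [-0.59  0.19 -0.3   1.07  0.    1.08]
```

View pics/w11.png

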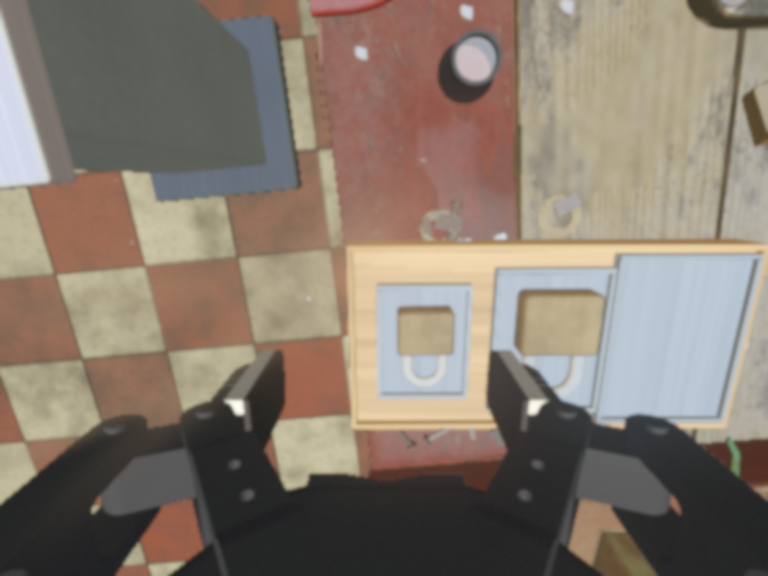

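Both locks lie in their dishes. Now the large one.

Call:
drive_tool(steps=[-0.002, -0.02, 0, 0, 0, 0, -1, -0.0035, -0.0395, 0, 0, 0, 0, -1, -0.0035, -0.0395, 0, 0, 0, 0, -1, -0.0035, -0.0395, 0, 0, 0, 0, -1, -0.0035, -0.0395, 0, 0, 0, 0, -1, -0.0035, -0.0395, 0, 0, 0, 0, -1, -0.0035, -0.0395, 0, 0, 0, 0, -1, -0.0035, -0.0395, 0, 0, 0, 0, -1])

```text
clock: 17.87
eef_pos: [0.371, 0.0538, 0.2136]
tool_rot: [0.999, -0.046, 0.001, -0.0]
ft_force: [1.3, -0.2, -0.4]
grip_width: 0.0855
```

Call:
drive_tool(steps=[-0.0035, -0.0395, 0, 0, 0, 0, -1, -0.0035, -0.0395, 0, 0, 0, 0, -1, -0.0035, -0.0395, 0, 0, 0, 0, -1, 0, -0.03, 0, 0, 0, 0, -1, 0.02, -0.01, 0, 0, 0, -5, -1, 0.025, 0, 0, 0, 0, -4.8, -1, 0, 0, 0, 0, 0, 0, -1, 0, 0, 0, 0, 0, 0, -1])

```text
clock: 18.53
eef_pos: [0.4207, 0.2095, 0.2128]
tool_rot: [0.999, 0.039, 0.0, -0.0]
ft_force: [-0.5, -0.3, -0.3]
grip_width: 0.0851
```

```bash
python3 -c "
from h import *
from workcell import vision
m=vision.camera_model('wrist');np.savez('w12.npz',**m)
p,d=vision.camera('wrist'); cv2.imwrite('pics/w12.png',cv2.resize(p[:,:,::-1],(768,576)))
go(.416,.2103,.0765,4.5)
"
```

```text
clock 18.58 pos [0.4196 0.2088 0.2126] yaw 4.44 zaxis [-0.001 -0.    -1.   ] w 0.0854 F [-0.3 -0.3 -0.8]
shift tool [-0.0033 -0.0018  0.1361] turn z -0.06 q [ 0.46  0.24 -0.24  1.09  0.    1.96]
```

View pics/w12.png

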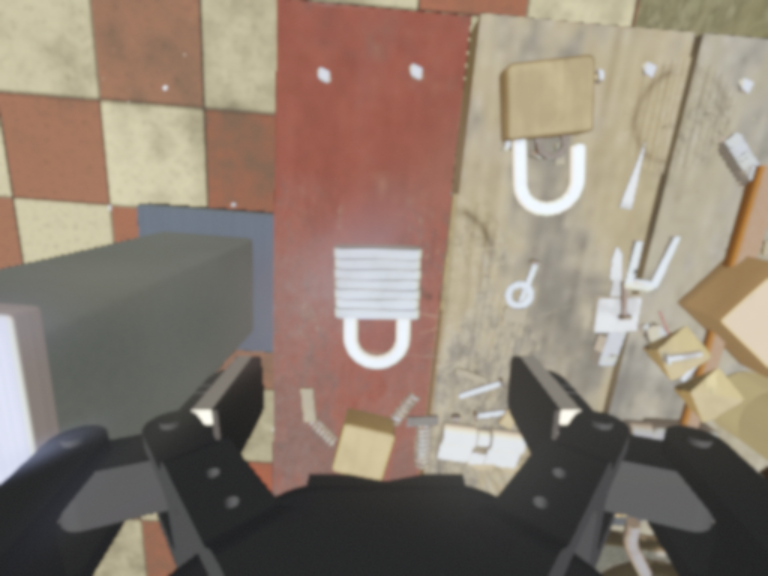

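Call:
drive_tool(steps=[-0.003, -0.0015, 0.03, 0, 0, 0, -1, 0, 0, 0.04, 0, 0, 0, -1, 0, 0, 0.03, 0, 0, 0, -1, 0, 0, 0.02, 0, 0, 0, -1, 0, 0, 0.013, 0, 0, 0, -1, 0, 0, 0.005, 0, 0, 0, -1, 0, 0, 0, 0, 0, 0, -1, 0, 0, 0, 0, 0, 0, -1])

```text
clock: 19.25
eef_pos: [0.4161, 0.2095, 0.0756]
tool_rot: [0.999, 0.039, 0.0, -0.0]
ft_force: [-0.5, 0.1, -0.3]
grip_width: 0.0856
```

Call:
drive_tool(steps=[0, 0, 0, 0, 0, 0, 1, 0, 0, 0, 0, 0, 0, 1, 0, 0, 0, 0, 0, 0, 1, 0, 0, 0, 0, 0, 0, 1, 0, 0, 0, 0, 0, 0, 1, 0, 0, 0, 0, 0, 0, 1, 0, 0, 0, 0, 0, 0, 1])

```text
clock: 19.83
eef_pos: [0.4165, 0.2098, 0.0766]
tool_rot: [0.999, 0.039, 0.001, -0.001]
ft_force: [-2.2, -0.6, 5.5]
grip_width: 0.0564
```

```bash
python3 -c "
from h import *
from workcell import vision
p,d=vision.camera('wrist'); cv2.imwrite('pics/w13.png',cv2.resize(p[:,:,::-1],(768,576)))
go(.416,.2103,.0745,4.5)
"
```

```text
clock 19.88 pos [0.4165 0.2098 0.0766] yaw 4.46 zaxis [ 0.002  0.001 -1.   ] w 0.0561 F [-1.1 -0.6  5.4]
shift tool [-0.0005 -0.0005  0.0021] turn z -0.04 q [ 0.47  0.41 -0.42  0.74  0.    1.96]
```

View pics/w13.png

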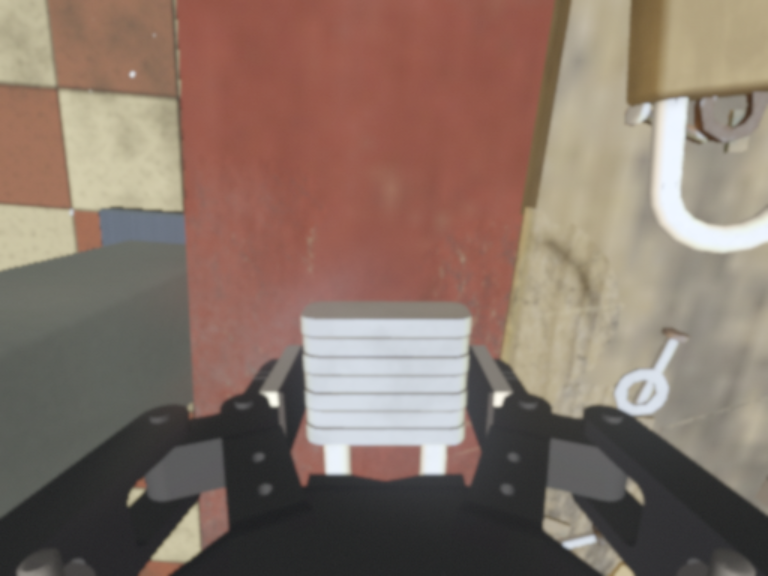

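The large lock is gripped squarely. Lift and swing.

Call:
drive_tool(steps=[0, 0, -0.01, 0, 0, 0, 1, 0, 0, -0.025, 0, 0, 0, 1, 0, 0, -0.035, 0, 0, 0, 1, -0.01, 0, -0.035, 0, 0, 3, 1, -0.02, 0, -0.025, 0, 0, 3.5, 1, -0.02, 0, -0.01, 0, 0, 3.3, 1, 0, 0, 0, 0, 0, 0, 1, 0, 0, 0, 0, 0, 0, 1])

```text
clock: 20.55
eef_pos: [0.3656, 0.2089, 0.216]
tool_rot: [0.999, -0.046, 0.001, -0.001]
ft_force: [0.5, -0.1, -2.8]
grip_width: 0.0568
```

Call:
drive_tool(steps=[0.002, 0.02, 0, 0, 0, 0, 1, 0.0035, 0.038, 0, 0, 0, 0, 1, 0.0035, 0.038, 0, 0, 0, 0, 1, 0.0035, 0.038, 0, 0, 0, 0, 1, 0.0035, 0.038, 0, 0, 0, 0, 1, 0.0035, 0.038, 0, 0, 0, 0, 1, 0.0035, 0.038, 0, 0, 0, 0, 1, 0.0035, 0.038, 0, 0, 0, 0, 1])

```text
clock: 21.22
eef_pos: [0.3655, -0.0805, 0.2144]
tool_rot: [0.999, -0.046, -0.0, 0.0]
ft_force: [1.6, 0.3, -3.1]
grip_width: 0.0565
```

Call:
drive_tool(steps=[0.0035, 0.038, 0, 0, 0, 0, 1, 0.0035, 0.038, 0, 0, 0, 0, 1, 0.0035, 0.038, 0, 0, 0, 0, 1, 0.0035, 0.03, 0, 0, 0, 0, 1, 0.03, 0.015, 0, 0, 0, 0, 1, 0.038, 0.01, 0, 0, 0, 0, 1, 0.038, 0, 0, 0, 0, 0, 1, 0.02, 0, 0, 0, 0, 0, 1])

```text
clock: 21.88
eef_pos: [0.493, -0.2619, 0.2135]
tool_rot: [0.999, -0.047, 0.001, 0.0]
ft_force: [0.5, 0.9, -3.0]
grip_width: 0.0567
```

Call:
drive_tool(steps=[0.02, 0, 0, 0, 0, 0, 1, 0, 0, 0, 0, 0, 0, 1, 0, 0, 0, 0, 0, 0, 1])

```text
clock: 22.13
eef_pos: [0.5099, -0.2618, 0.2129]
tool_rot: [0.999, -0.046, -0.001, -0.0]
ft_force: [-0.6, 0.1, -2.8]
grip_width: 0.0564
```

```bash
python3 -c "
from h import *
go(.559,-.2815,.135,-5.3)
"
```

```text
clock 22.13 pos [ 0.5099 -0.2618  0.2129] yaw -5.29 zaxis [-0.003  0.001 -1.   ] w 0.0564 F [-0.6  0.1 -2.8]
shift tool [0.0509 0.0151 0.0777] turn z 0.01 q [-0.47  0.44  0.05  1.18 -0.    1.19]
```

Call:
drive_tool(steps=[0.025, 0.008, 0, 0, 0, 0, 1, 0.026, 0.007, 0.01, 0, 0, 0, 1, 0, 0, 0.025, 0, 0, 0, 1, 0, 0, 0.025, 0, 0, 0, 1, 0, 0, 0.015, 0, 0, 0, 1, 0, 0, 0, 0, 0, 0, 1, 0, 0, 0, 0, 0, 0, 1])

```text
clock: 22.72
eef_pos: [0.5571, -0.281, 0.1385]
tool_rot: [0.999, -0.047, -0.002, -0.001]
ft_force: [0.9, -0.5, -3.1]
grip_width: 0.0564
```

```bash
python3 -c "
from h import *
from workcell import vision
m=vision.camera_model('wrist');np.savez('w14.npz',**m)
p,d=vision.camera('wrist'); cv2.imwrite('pics/w14.png',cv2.resize(p[:,:,::-1],(768,576)))
go(.5594,-.2816,.1031,-5.3)
"
```

```text
clock 22.77 pos [ 0.5582 -0.2815  0.1402] yaw -5.37 zaxis [-0.001  0.    -1.   ] w 0.0568 F [ 0.1 -0.1 -3.7]
shift tool [0.0012 0.     0.0371] turn z -0.07 q [-0.47  0.59  0.1   1.08 -0.    1.2 ]
```

View pics/w14.png

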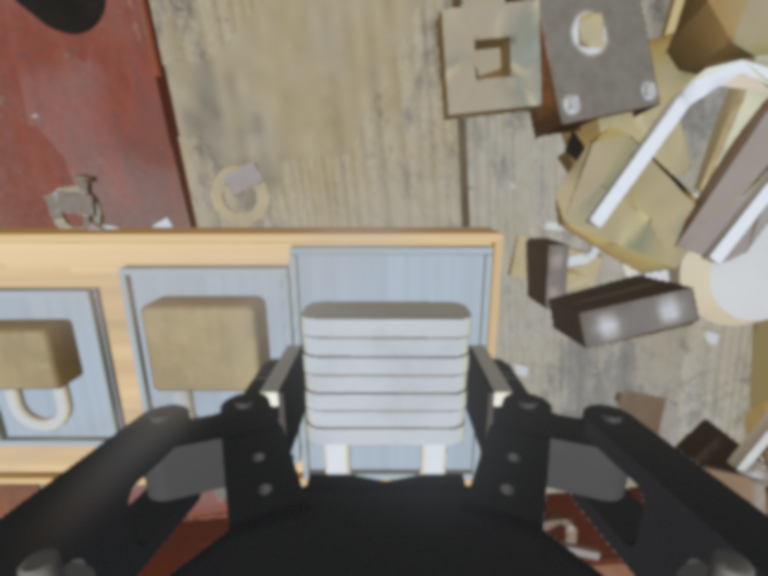

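Dish centre is at u≈391, lock at 386, so +2.5 mm in x. Lowering.

Call:
drive_tool(steps=[0.0025, 0, 0.012, 0, 0, 0, 1, 0, 0, 0.014, 0, 0, 0, 1, 0, 0, 0.01, 0, 0, 0, 1, 0, 0, 0, 0, 0, 0, 1, 0, 0, 0, 0, 0, 0, 1])

```text
clock: 23.18
eef_pos: [0.5612, -0.2815, 0.1041]
tool_rot: [0.999, -0.047, -0.0, -0.0]
ft_force: [-0.4, 0.2, -2.5]
grip_width: 0.0567
```

Call:
drive_tool(steps=[0, 0, 0.0015, 0, 0, 0, 1, 0, 0, 0, 0, 0, 0, 1])

```text
clock: 23.35
eef_pos: [0.5615, -0.2815, 0.1031]
tool_rot: [0.999, -0.047, 0.0, 0.0]
ft_force: [-0.2, -0.3, -2.2]
grip_width: 0.0563
```

Call:
drive_tool(steps=[0, 0, 0, 0, 0, 0, -0.7, 0, 0, 0, 0, 0, 0, -0.7, 0, 0, 0, 0, 0, 0, -0.7, 0, 0, 0, 0, 0, 0, -0.7, 0, 0, -0.03, 0, 0, 0, -0.7, 0, 0, -0.04, 0, 0, 0, -0.7, 0, 0, -0.04, 0, 0, 0, -0.7, 0, 0, 0, 0, 0, 0, -0.7])

```text
clock: 24.02
eef_pos: [0.5651, -0.2834, 0.2227]
tool_rot: [0.999, -0.047, 0.008, 0.003]
ft_force: [1.0, -0.4, 1.4]
grip_width: 0.0723
```

Call:
drive_tool(steps=[-0.02, -0.02, 0, 0, 0, 0, -0.7, -0.035, -0.015, 0, 0, 0, 0, -0.7, -0.035, 0, 0, 0, 0, 0, -0.7, -0.02, 0, 0, 0, 0, 0, -0.7, 0, 0, 0, 0, 0, 0, -0.7, 0, 0, 0, 0, 0, 0, -0.7])

```text
clock: 24.52
eef_pos: [0.4545, -0.2364, 0.2134]
tool_rot: [0.999, -0.047, 0.001, 0.0]
ft_force: [0.8, 0.3, 0.3]
grip_width: 0.0725
```

```bash
python3 -c "
from h import *
from workcell import vision
m=vision.camera_model('wrist');np.savez('w15.npz',**m)
p,d=vision.camera('wrist'); cv2.imwrite('pics/w15.png',cv2.resize(p[:,:,::-1],(768,576)))
p,d=vision.camera('scene'); cv2.imwrite('pics/s15.png',cv2.resize(p[:,:,::-1],(800,600)))
p,d=vision.camera('top'); cv2.imwrite('pics/t15.png',cv2.resize(p[148:252,325:405,::-1],None,fx=5.7,fy=5.7,interpolation=cv2.INTER_CUBIC))
go(.37,-.281,.1031,-5.3)
"
```

```text
clock 24.67 pos [ 0.4562 -0.2369  0.213 ] yaw -5.33 zaxis [ 0.002 -0.001 -1.   ] w 0.0725 F [-0.4 -0.6  0.1]
shift tool [-0.082   0.0519  0.1098] turn z -0.03 q [-0.48  0.32 -0.12  1.12  0.    1.18]
```

View pics/w15.png

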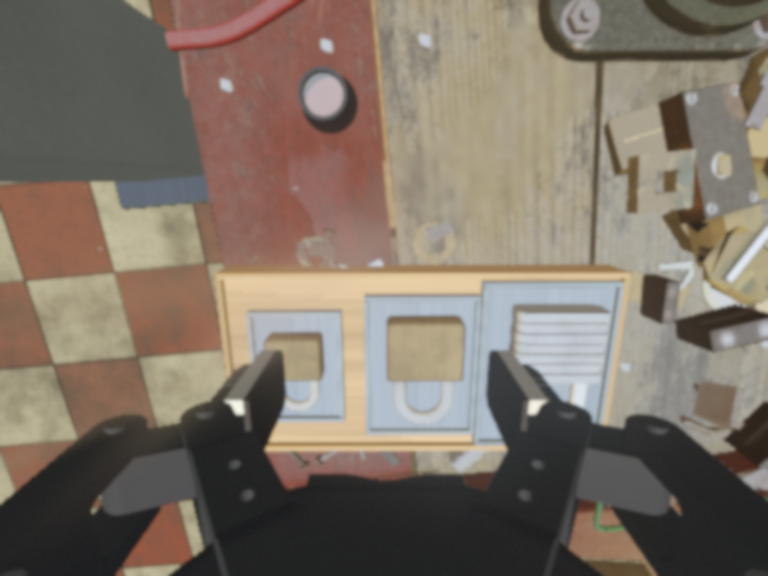

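View pics/s15.png

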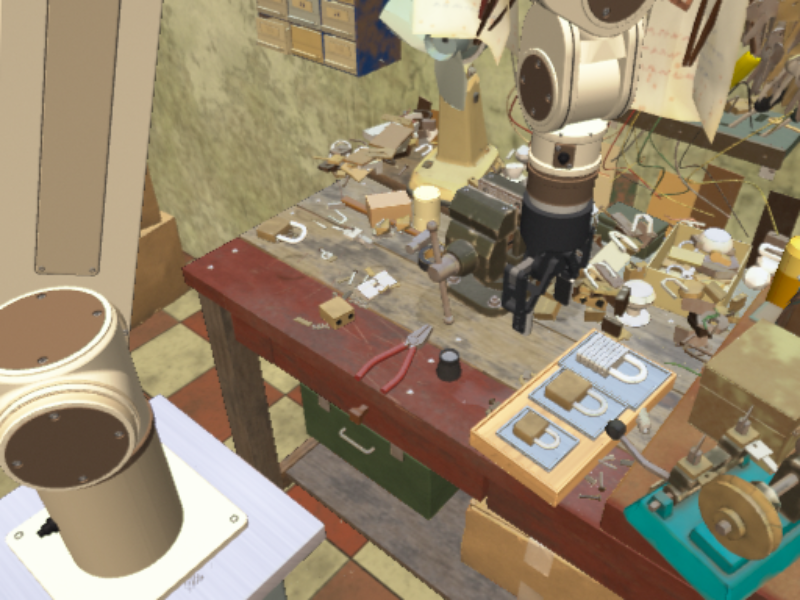

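View pics/t15.png

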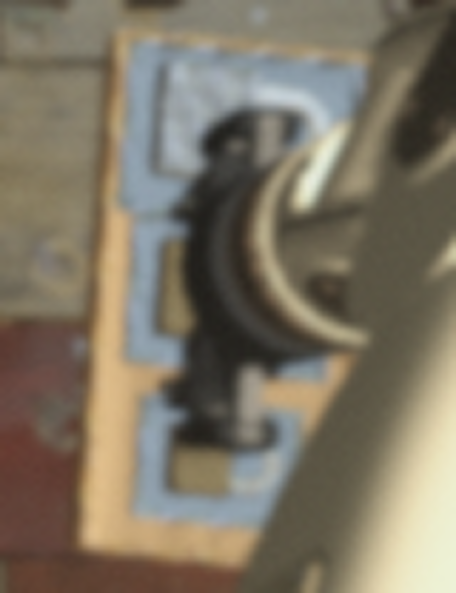

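```bash
python3 -c "
from h import *
np.set_printoptions(precision=4,suppress=True)
m=dict(np.load('w15.npz'))
f=lambda l:[((x+.5)/1.5-.5,(y+.5)/1.5-.5) for x,y in l]
def loc(P):
    a=np.radians(84.7);o=P[:,:2]-np.array([.4733,-.2937]);return np.c_[o@[np.cos(a),np.sin(a)],o@[np.sin(a),-np.cos(a)]]*1000
print('rims u(along),v(row, +84=L)')
print(loc(w(m,f([(483,281),(626,281),(606,443),(475,443)]),.0305)))
print(loc(w(m,f([(365,296),(481,296),(472,433),(366,433)]),.0305)))
print('L body top');print(loc(w(m,f([(515,315),(609,313),(603,383),(514,378)]),.0465)))
print('M body');print(loc(w(m,f([(388,318),(464,318),(461,382),(389,382)]),.0435)));print(loc(w(m,f([(421,423)]),.035)))
"
```

```text
rims u(along),v(row, +84=L)
[[ 60.1488  38.2033]
 [ 59.9565 129.2442]
 [-58.9459 133.2428]
 [-58.6807  39.7724]]
[[ 50.396  -36.9943]
 [ 50.234   37.5249]
 [-50.514   37.1917]
 [-50.3049 -37.8021]]
L body top
[[ 42.6906  55.0899]
 [ 43.8443 112.2682]
 [ -3.2262 115.1449]
 [  0.4354  57.9131]]
M body
[[ 39.9093 -22.3199]
 [ 39.8029  24.6898]
 [ -3.8638  24.8856]
 [ -3.7453 -21.6814]]
[[-39.45     0.4872]]
```

```bash
python3 -c "
from workcell import job_done
print(job_done())"
```

```text
the job is handed in; nothing more can be done
None
```

I laid the small, middle and large shut padlocks flat in their matching dishes, in that order. I handed the job in at about 25 s, with the gripper open and clear.

- **Placing:** In the last wrist and scene pictures each lock lies flat inside its dish. I measured the middle and large locks: at least about 9 mm to the walls, with the large lock's shackle end worked out from its length because the gripper hid it in that view. The small lock I judged by eye, and it looked centred.
- **Other locks:** The open padlock and the bare body still look to be where they were in the scene picture. I did not measure them.
- **What went wrong:** After first gripping the small lock I regrasped it higher, and the fingers closed on top of it with about 6 N. The lock did not move, and the next grasp held.
- **Disagreements:** The camera estimates of the dish and lock positions differed by 2 to 4 mm, well inside the clearances.

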